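Hold the grinder at pulse

ROBOT

A 6-joint arm with a two-finger parallel gripper is mounted at the origin on the work surface. World frame = base frame: x ahead of the robot, y to its left, z up, the work surface at z = 0. Lengths are in m, angles in rad, forces in N, time in s.
With the tool pointing down it reaches from about 0.325 to 0.775 m from the base axis. Payload 5.5 kg.
Tool frame: the origin (TCP) lies midway between the tips of the shut fingers; the grasp point (between the pads) lies 19 mm behind it; z points along the fingers, y is the direction in which the jaws open and shut (so a half turn about z gives the same grasp; the last joint's range is limited). The gripper opens to 88 mm and grips with 3 to 60 N. Pads are 20 mm wide; open, the fingers measure 115 mm over their backs; the gripper's body (75 mm by 178 mm) begins 61 mm behind the grasp point.
Start: joints at [-1.268, 0.091, 1.231, -0, 1.82, -0.057], TCP at [0.211, -0.562, 0.223] pointing down, gripper open.
Joint ranges: [-2.87, 2.87], [-0.86, 2.18], [0.17, 2.46], [-1.51, 4.65], [0.06, 2.69], [-2.65, 2.65]. Speed limits (rad/s): [2.57, 2.57, 3.01, 3.14, 3.14, 3.14].

INTERFACE

Orientations are given as a 3x3 rotation matrix whose columns are the frame's x, y, z axes.
In Python, from workcell import sensors, eyes, manip gives the robot as it stands. The module is installed in compiled form; this text tells all that it offers.
- The arm moves only by the shell command python3 -m inch 'ROWS' [FORCE]. ROWS is JSON, a list of rows, each an object of numbers: "jaw": the opening, from 0 (shut) to 1 (fully open); "dx", "dy", "dz": the shift along the tool's x, y, z normalised to -1 to 1, where 1 is 0.02 m; "wx", "wy", "wz": the turn, a rotation vector about the tool's x, y, z normalised to -1 to 1, where 1 is 4 degrees. In form: [{"jaw": .., "dx": .., "dy": .., "dz": .., "wx": .., "wy": .., "wz": ..}, ...]. A call has 1 to 10 rows; each row shifts and turns the commanded pose from where the row before left it, along the tool's axes as they then stand; what a row does not reach is not made up. A row lasts 1/8 s, in which the tool goes at most 62.5 mm and 10.7 degrees, less where a joint would pass 70% of its speed; a pose out of reach is approached as far as the arm can. A call with a number of a shift or a turn outside -1 to 1 is refused whole. A call with a gripper value outside its range is refused whole. The fingers move at their own pace and stop on an object; FORCE is the grip in N (left out, the last holds). Time passes only in rows, so rows that do not move let the fingers close. It gives the time, the measured TCP pose, the force and the opening at its end, in the units of the state.
- sensors.read_state(): the state, without advancing time (a new reading comes with each control period).
- eyes.read_camera(name): name is "scene" or "top"; returns (picture, depth): 420x560x3 uint8, red, green, blue; 420x560 float32, m along the optical axis (not along the pixel's ray), 0 where there is no reading.
- eyes.camera_info(name): a dict with "camera_matrix" (3x3 intrinsics, pixels), "view" (4x4, takes a point from world to camera coordinates). Camera axes: x right, y down, z forward; pixel columns grow to the right and rows downward; lengths in m; the calibration is good to about 2 mm. A picture is of the moment at which its call begins. camera_info takes no time and is no camera call.
- manip.close_job(): hands the job in, once; it reports no verdict.
The state is a dict: "t": time; "joint_pos": joint angles; "joint_vel": joint speeds; "joint_torque": joint torques, N m; "ee_pos": TCP position; "tool_rot": TCP orientation; "ft_force": force on the tool from outside, world axes, zero at the start; "wrist_torque": the same for the moment, N m; "width": opening from 0.0 (shut) to 1.0 (fully open).
Only numpy, scipy, OpenCV 4.12 (cv2) and the standard library are available. Lean on these libraries where they do the work, as an engineer would, in place of code of your own. Each camera call takes 0.05 s, during which the arm holds its last target.

TASK

Pulse the grinder for the mate's dried orange peel: lift the grinder's clear lid, the one with the tall black grip bar, up and off its draining peg, lower it onto the grinder with its two pins down in the entry slots, and twist it clockwise, half of the full turn, to the pulse mark, stopping short of the lock click. The lid springs back if released, so finish while still gripping it steadily at pulse; never let it click into lock, and leave everything else where it stands.

Things in the scene. Friction and masses are not known exactly. Their poses are not given: they have to be found in the camera images.
- lid_grip (a point): Grinder lid, loose, 0.08-0.17 kg: upturned clear cup, 72 mm across, 66 inside, z up, flat top 60 mm above its rim. On top a straight black grip bar: 60 mm long (lid's x), 16 wide (y), 36 tall. This point: middle of the bar, on the lid's axis, 78 mm above the rim, 18 above the flat top. It hangs over any one of the stand's pegs, turned up to 0.9 rad; raise it 60 mm or more before going sideways.
- lid_pin (a point): Middle of the tip of one of the lid's two bayonet pins, which stick out sideways near the rim, in line with the grip bar, one under each end, at the lid's +x and -x. Each is round, 7 mm thick, its middle 4 mm above the rim, reaching 43.5 mm from the axis. The lid is the same turned half round.
- grinder: Grinder, fixed: black round motor base 116 mm across with a bright metal bayonet collar (109 mm across, top 104 mm up) round a steel bowl (63 mm across, tapered rim 116 mm up). Origin on its axis at counter level, z up. The lid goes down round the bowl, pins in the slots, until its rim meets the collar floor 84 mm up (grip point then 162 mm up). Seated it has 2 mm lift play and 1.5 mm side play.
- entry_slot (a point): Middle, at the collar's top (104 mm up), of one of the two entry slots, 46 mm from the axis at the grinder's own +x; the other is opposite at -x, so the base is the same turned half round. Each slot opens upward, 13 mm wide for the 7 mm pins, with a thin dark line on either side.
- pulse_mark (a point): One of the two pulse marks, opposite each other: a single dark bar on the collar's top, 47 mm from the axis, 0.62 rad (36 degrees) clockwise from each slot as seen from above. It is half of the full turn; the lock mark, a dark dot at the end stop, is 1.24 rad from the slot. At pulse the lid's grip bar points at the pulse marks.
- switch_ring (a joint): Turn (rad) of the sprung ring that the lid's pins carry: 0 at the slots, growing as the lid turns clockwise seen from above; up to 0.05 less than the lid's turn (play). It springs back with 0.06 N m at 0, 0.15 at pulse. Pulse is 0.42 to 0.82. At 0.86 the pins meet the lock's spring balls (0.25 N m more), which click over at about 0.98; then it stays locked; stop at 1.2.
- stand: Draining stand, fixed: white tray 120 x 340 mm, 10 mm thick with a low edge, and three upright pegs along its own y at -110, 0, 110 mm, 12 mm thick, heads 24 mm across, tops 92 mm up. Origin at counter level under the middle peg. Lid, mate and silicone cup hang over the pegs in any order, mouths down, rims clear of the tray; each peg's head touches the inside of what hangs on it.
- mate: Bystander: a porcelain mate (round-bellied white drinking cup, 76 mm across, 78 mm tall), upside down over a peg of the draining stand. Origin: the middle of its mouth, which faces down.
- silicone_cup: Bystander: a plain grey straight-sided silicone cup, 69 mm across the mouth, 54 mm across the foot, 75 mm tall, upside down over a peg of the draining stand. Origin: the middle of its mouth, which faces down.
- bombilla: Bystander: a thin steel drinking straw with one curved end and a flat strainer, about 200 mm long and 8 mm thick, lying on the counter. Origin: on its underside near the middle.
- scoop: Bystander: a white plastic measuring scoop, cup 48 mm across and 30 mm high, with an 85 mm handle along its own -x. Origin: under the cup.
- jar: Bystander: a glass jar with a steel twist cap, 80 mm across, 125 mm tall. Origin: the centre of its foot.
- sugar_tin: Bystander: a low aluminium tin with a small knob, 87 mm across, 90 mm tall. Origin: the centre of its foot.

How it is judged:
On the way, in this order (a step that is already met when the one before it is completed fails the run):
1. the lid is held by the fingers, lifted clear above the pegs of the stand (z of lid_grip in the frame of stand above 0.172 m and contact force between the fingers and lid above 1 N), for 0.1 s.
2. the lid stands upright on the grinder, its pins down in the entry slots, not yet twisted to pulse (z of lid_grip in the frame of grinder between 0.157 and 0.166 m and horizontal distance between lid_grip and grinder below 0.006 m and angle between lid_grip's own z axis and vertical below 0.09 rad and value of joint switch_ring below 0.35 rad), for 0.1 s.
At the end, for the whole second after the job is handed in: Through the last second the fingers hold the lid (more than 2 N) seated on the grinder: rim within about 4 mm of the collar floor, centred within 6 mm, upright within 5 degrees, the ring turned 0.42 to 0.82 rad (pulse) and still (under 0.1 rad/s); every bystander within 30 mm of where it stood (z of lid_grip in the frame of grinder between 0.157 and 0.166 m and horizontal distance between lid_grip and grinder below 0.006 m and angle between lid_grip's own z axis and vertical below 0.09 rad and value of joint switch_ring between 0.42 and 0.82 rad and velocity of joint switch_ring between -0.1 and 0.1 rad/s and contact force between the fingers and lid above 2 N and distance of each of mate, silicone_cup, bombilla, scoop, jar, sugar_tin from where it was at the start of the episode below 0.03 m); the arm keeps its last pose, push and grip.
It fails at once if the lid was twisted past pulse into the lock click (value of joint switch_ring above 0.97 rad).
It fails at once if a bystander was shoved (distance of any of mate, silicone_cup, bombilla, scoop, jar, sugar_tin from where it was at the start of the episode above 0.03 m).
It fails at once if a standing or hanging bystander was tipped over (angle between any of mate, silicone_cup, jar, sugar_tin's own z axis and vertical above 0.4 rad).
It also fails if it takes over 46 s, if anything falls off the work surface, if the arm or the gripper's body presses on something with over 40 N, if the wrist force passes 120 N, or if a joint passes its speed limit or range.

## Working session

There is one attempt and no reset: what is moved stays moved. The work goes in short steps, Python scripts to look and compute and a shell command to move; the robot and the scene stay as the last step left them, time stands still between calls to the robot, and variables do not carry over. Pictures are saved under pics/ and viewed, and the job is handed in when it is done.

```bash
mkdir -p pics; cat > h.py <<'E'
import numpy as np, cv2
from workcell import sensors, eyes, manip
def cam(n,tag):
    p,d=eyes.read_camera(n); np.savez(f'{tag}_{n}.npz',p=p,d=d); cv2.imwrite(f'pics/{tag}_{n}.png',p[:,:,::-1]); return p,d
def load(n,tag):
    z=np.load(f'{tag}_{n}.npz'); return z['p'],z['d']
def world(n,u,v,z=None,h=None):
    I=eyes.camera_info(n);K=I['camera_matrix'];V=I['view'];R=V[:3,:3];t=V[:3,3]
    ray=np.linalg.inv(K)@np.array([u,v,1.]); c=-R.T@t; r=R.T@ray
    if h is not None: z=(h-c[2])/r[2]
    return c+r*z
def pix(n,X):
    I=eyes.camera_info(n);q=I['view'][:3,:3]@np.asarray(X)+I['view'][:3,3];q=I['camera_matrix']@q;return q[:2]/q[2]
def crop(n,tag,u0,v0,u1,v1,s,out):
    p,_=load(n,tag); c=cv2.resize(p[v0:v1,u0:u1],None,fx=s,fy=s,interpolation=cv2.INTER_CUBIC); cv2.imwrite(f'pics/{out}.png',c[:,:,::-1])
E
python3 - <<'E'
from h import *
np.set_printoptions(precision=4,suppress=True)
for n in('scene','top'):
    cam(n,'a'); print(eyes.camera_info(n))
print(sensors.read_state())
E
```

```text
{'camera_matrix': array([[483.6563,   0.    , 280.6564],
       [  0.    , 483.6563, 212.086 ],
       [  0.    ,   0.    ,   1.    ]]), 'view': array([[ 0.8566,  0.5161, -0.0017, -0.4234],
       [ 0.4363, -0.7259, -0.5317, -0.2183],
       [-0.2756,  0.4547, -0.8469,  1.6145],
       [ 0.    ,  0.    ,  0.    ,  1.    ]])}
{'camera_matrix': array([[458.347 ,   0.    , 276.7354],
       [  0.    , 458.347 , 210.6   ],
       [  0.    ,   0.    ,   1.    ]]), 'view': array([[ 0.0049, -0.9996,  0.0274, -0.088 ],
       [-0.9847, -0.0096, -0.1741,  0.5642],
       [ 0.1743, -0.0262, -0.9843,  1.1123],
       [ 0.    ,  0.    ,  0.    ,  1.    ]])}
{'t': 0.1, 'joint_pos': array([-1.2677,  0.0918,  1.2318, -0.    ,  1.8198, -0.0567]), 'joint_vel': array([-0.0001, -0.002 , -0.003 ,  0.0013, -0.0001,  0.0011]), 'joint_torque': array([  0.003 , -44.7857, -40.757 ,   0.0701,   0.0284,  -0.0001]), 'ee_pos': array([ 0.2112, -0.5613,  0.2216]), 'tool_rot': array([[ 0.936 ,  0.3521, -0.0005],
       [ 0.3521, -0.936 ,  0.0017],
       [ 0.0001, -0.0018, -1.    ]]), 'ft_force': array([ 0.1596,  0.5286, -0.7862]), 'wrist_torque': array([-0.0014,  0.0009,  0.0285]), 'width': 1.0015036931148553}
```

View pics/a_scene.png

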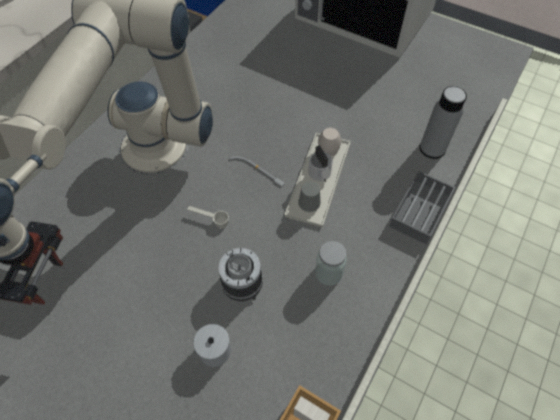

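View pics/a_top.png

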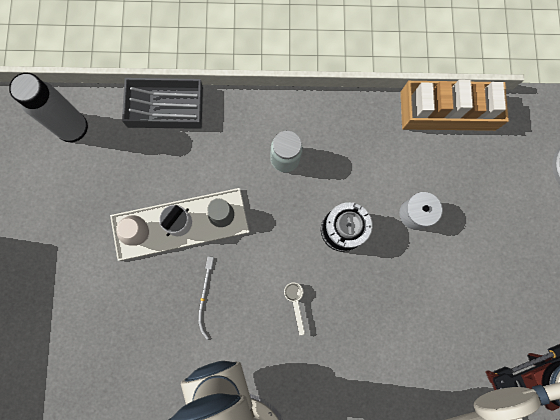

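The top view shows the lid on the middle peg around (174,218) and the grinder at (348,226). I'll enlarge both.

```bash
python3 - <<'E'
from h import *
crop('top','a',310,190,390,260,9,'g')
crop('top','a',100,180,260,270,5,'l')
crop('scene','a',280,120,360,230,5,'ls')
crop('scene','a',205,235,275,305,8,'gs')
E
```

```text
(no output)
```

View pics/g.png

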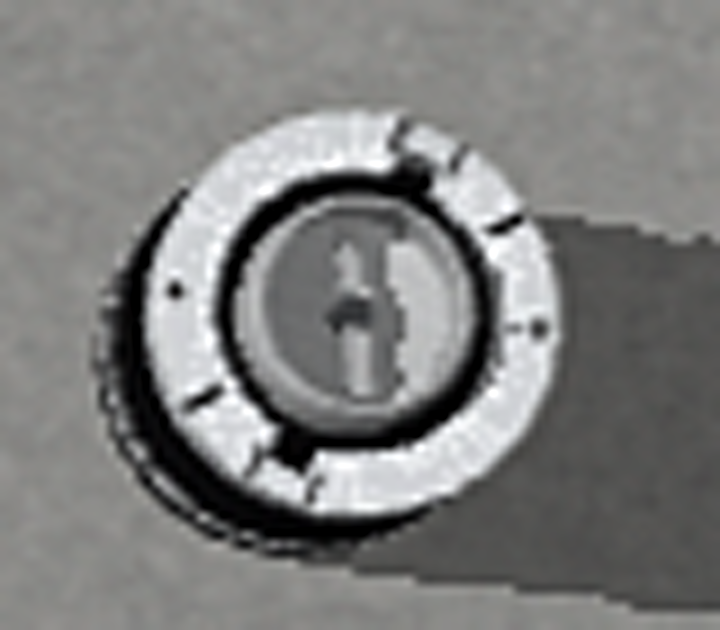

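View pics/l.png

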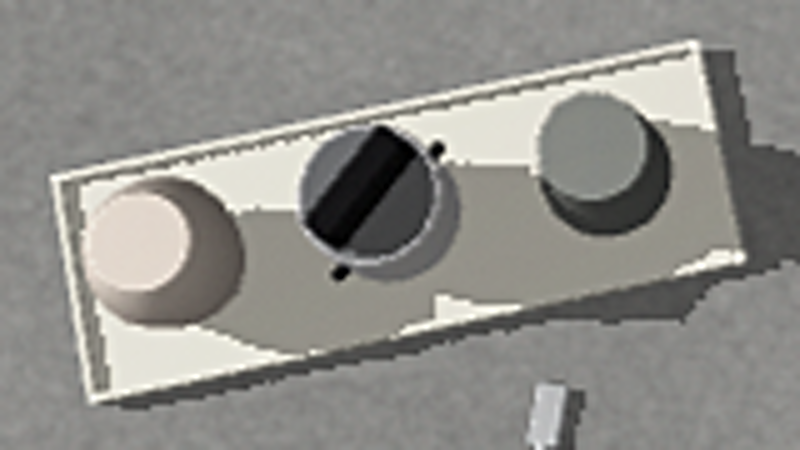

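View pics/ls.png

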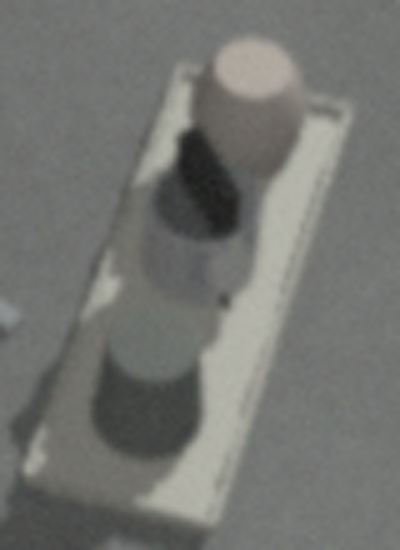

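View pics/gs.png

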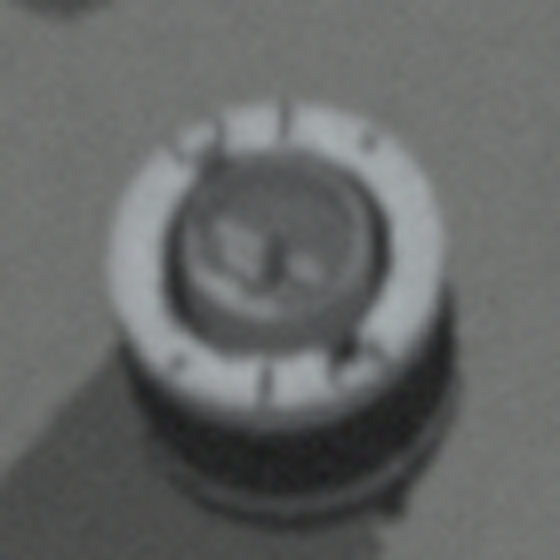

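```bash
python3 - <<'E'
from h import *
np.set_printoptions(precision=4,suppress=True)
f=lambda u,v,s,a,b:((u+.5)/s-.5+a,(v+.5)/s-.5+b)
G=lambda u,v,h=.104:world('top',*f(u,v,9,310,190),h=h)
P=lambda a,b,c,d:(a,b,c,d)
for nm,a,b in(('slot',(430,146),(288,474)),('pulse',(507,222),(205,398)),('dot',(540,328),(176,290))):
    A,B=G(*a),G(*b); m=(A+B)/2; d=A-B; print(nm,m,np.linalg.norm(d)/2,np.degrees(np.arctan2(d[1],d[0])))
S=lambda u,v,h=.104:world('scene',*f(u,v,8,205,235),h=h)
for nm,a,b in(('slot',(198,143),(358,372)),('pulse',(285,118),(265,385)),('dot',(370,140),(178,362))):
    A,B=S(*a),S(*b); m=(A+B)/2; d=A-B; print('sc',nm,m,np.linalg.norm(d)/2,np.degrees(np.arctan2(d[1],d[0])))
p,d=load('top','a')
L=lambda u,v,h:world('top',*f(u,v,5,100,180),h=h)
A,B=L(437,149,.039),L(341,272,.039);e=A-B;print('pins',(A+B)/2,np.linalg.norm(e)/2,np.degrees(np.arctan2(e[1],e[0])))
# bar depth
for u,v in((172,216),(174,218),(178,212),(170,224),(183,222),(176,214)):
    print(u,v,p[v,u],world('top',u,v,z=d[v,u]))
# point cloud of bar top
vv,uu=np.mgrid[200:236,155:196]
W=np.array([world('top',u,v,z=d[v,u]) for u,v in zip(uu.ravel(),vv.ravel())])
print(np.sort(W[:,2])[-60::5])
m=W[:,2]>.122; Q=W[m][:,:2].astype(np.float32);print(m.sum(),np.median(W[m][:,2]),cv2.minAreaRect(Q),Q.mean(0))
p,d=load('scene','a')
vv,uu=np.mgrid[140:190,300:340]
W=np.array([world('scene',u,v,z=d[v,u]) for u,v in zip(uu.ravel(),vv.ravel())]);c=p[vv.ravel(),uu.ravel()].max(1)
m=(W[:,2]>.122)&(c<70); Q=W[m][:,:2].astype(np.float32);print(m.sum(),np.median(W[m][:,2]),cv2.minAreaRect(Q),Q.mean(0))
print(W[(c<60)][:,2])
E
```

```text
slot [ 0.5245 -0.2586  0.104 ] 0.049035573695694286 -24.302265609443232
pulse [ 0.5243 -0.2578  0.104 ] 0.047889939929064124 -59.57597409588339
dot [ 0.5245 -0.2582  0.104 ] 0.04923056388376581 -95.49986267610527
sc slot [ 0.5234 -0.2583  0.104 ] 0.049901691649413264 155.24059984511894
sc pulse [ 0.5217 -0.2565  0.104 ] 0.04821360160251573 119.80653357468424
sc dot [ 0.5219 -0.2566  0.104 ] 0.049787786272940636 84.63147336251896
pins [0.536  0.1677 0.039 ] 0.03914910057022146 -35.76460702197299
172 216 [25 23 24] [0.5348 0.1627 0.1343]
174 218 [9 8 8] [0.5323 0.1605 0.1207]
178 212 [11 10 10] [0.5465 0.1514 0.1226]
170 224 [7 6 7] [0.5185 0.1701 0.1167]
183 222 [66 66 67] [0.5265 0.1432 0.0974]
176 214 [8 8 8] [0.5396 0.1535 0.1345]
[0.1348 0.135  0.1352 0.1354 0.1357 0.1361 0.1362 0.1366 0.137  0.1372
 0.1375 0.1381]
200 0.1337321684206495 ((0.4607142508029938, 0.05398150533437729), (0.2878566384315491, 0.05897427350282669), 56.7676887512207) [0.5318 0.163 ]Traceback (most recent call last):
  File "<stdin>", line 24, in <module>
  File "h.py", line 8, in world
    I=eyes.camera_info(n);K=I['camera_matrix'];V=I['view'];R=V[:3,:3];t=V[:3,3]
ValueError: time passes only in moves, steps and waits
```

```bash
python3 - <<'E'
s=open('h.py').read()
s=s.replace("def world","_C={}\ndef info(n):\n    if n not in _C:_C[n]=eyes.camera_info(n)\n    return _C[n]\ndef world").replace("I=eyes.camera_info(n)","I=info(n)")
open('h.py','w').write(s)
E
python3 - <<'E'
from h import *
np.set_printoptions(precision=4,suppress=True)
for n,(v0,v1,u0,u1) in(('top',(200,236,155,196)),('scene',(140,185,305,335))):
    p,d=load(n,'a');vv,uu=np.mgrid[v0:v1,u0:u1];u=uu.ravel();v=vv.ravel()
    W=np.array([world(n,a,b,z=d[b,a]) for a,b in zip(u,v)]);c=p[v,u].max(1);ok=d[v,u]>0
    dark=ok&(c<50)
    print(n,dark.sum(),np.percentile(W[dark][:,2],[5,25,50,75,95]))
    m=dark&(W[:,2]>.127)&(W[:,2]<.15);Q=W[m][:,:2];print(m.sum(),np.median(W[m][:,2]),cv2.minAreaRect((Q*1000).astype(np.float32)),Q.mean(0))
# lid wall/flat top circle in top image
f=lambda u,v,s,a,b:((u+.5)/s-.5+a,(v+.5)/s-.5+b)
L=lambda u,v,h:world('top',*f(u,v,5,100,180),h=h)
A,B=L(437,149,.042),L(341,272,.042);e=A-B;print('pins',(A+B)/2,np.linalg.norm(e)/2,np.degrees(np.arctan2(e[1],e[0])))
print('flat circ', [L(*q,.098) for q in((300,192),(437,192),(368,125),(368,262))])
# expected bar-top corner projections
crop('top','a',155,195,200,240,16,'bar')
E
```

```text
top 255 [0.0973 0.1192 0.1325 0.1345 0.1372]
167 0.13405108015009226 ((534.6231079101562, 166.6602020263672), (15.497540473937988, 57.53213119506836), 54.36720657348633) [0.5342 0.1663]
scene 128 [0.1071 0.1173 0.128  0.133  0.1356]
70 0.13268783225349767 ((536.99560546875, 161.8399200439453), (13.80545425415039, 54.805049896240234), 52.479026794433594) [0.5369 0.1611]
pins [0.5356 0.1671 0.042 ] 0.03904754856771145 -35.76460702197296
flat circ [array([0.5356, 0.1995, 0.098 ]), array([0.5362, 0.1339, 0.098 ]), array([0.5688, 0.1684, 0.098 ]), array([0.5019, 0.1655, 0.098 ])]
```

View pics/bar.png

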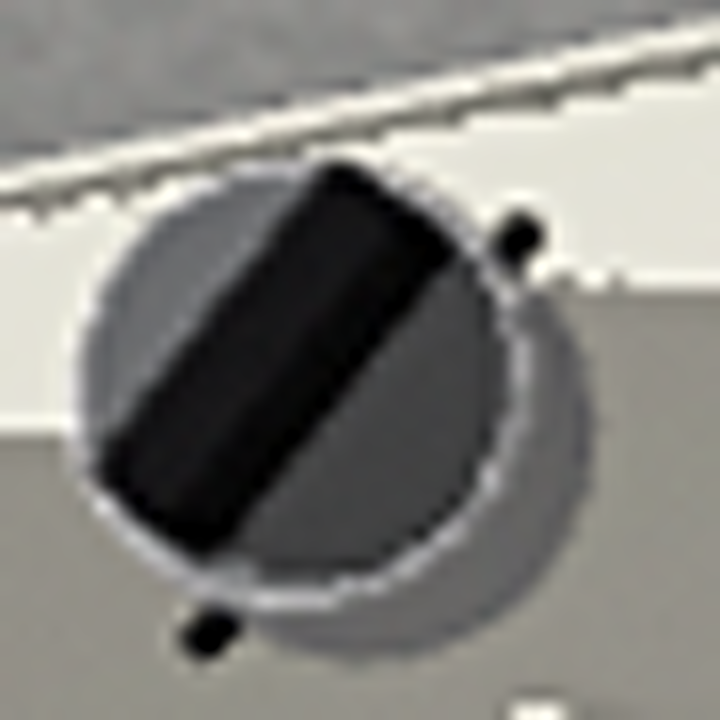

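```bash
python3 -m inch '[{"jaw":0.6,"dx":1,"dy":-1},{"jaw":0.6,"dx":1,"dy":-1},{"jaw":0.6,"dx":1,"dy":-1},{"jaw":0.6,"dx":1,"dy":-1},{"jaw":0.6,"dx":1,"dy":-1},{"jaw":0.6,"dx":1,"dy":-1},{"jaw":0.6,"dx":1,"dy":-1},{"jaw":0.6,"dx":1,"dy":-1},{"jaw":0.6,"dx":1,"dy":-1}]' 30
```

```text
invalid input
```

```bash
python3 -m inch '[{"jaw":0.6,"dx":1,"dy":-1,"dz":0,"wx":0,"wy":0,"wz":0},{"jaw":0.6,"dx":1,"dy":-1,"dz":0,"wx":0,"wy":0,"wz":0},{"jaw":0.6,"dx":1,"dy":-1,"dz":0,"wx":0,"wy":0,"wz":0},{"jaw":0.6,"dx":1,"dy":-1,"dz":0,"wx":0,"wy":0,"wz":0},{"jaw":0.6,"dx":1,"dy":-1,"dz":0,"wx":0,"wy":0,"wz":0},{"jaw":0.6,"dx":1,"dy":-1,"dz":0,"wx":0,"wy":0,"wz":0},{"jaw":0.6,"dx":1,"dy":-1,"dz":0,"wx":0,"wy":0,"wz":0},{"jaw":0.6,"dx":1,"dy":-1,"dz":0,"wx":0,"wy":0,"wz":0},{"jaw":0.6,"dx":1,"dy":-1,"dz":0,"wx":0,"wy":0,"wz":0},{"jaw":0.6,"dx":1,"dy":-1,"dz":0,"wx":0,"wy":0,"wz":0}]' 30
```

```text
t: 1.35
ee_pos: [0.3282, -0.303, 0.2222]
tool_rot: [[0.936, 0.352, -0.0], [0.352, -0.936, 0.001], [-0.0, -0.001, -1.0]]
ft_force: [-0.3, -0.7, -0.3]
width: 0.601
```

```bash
python3 -m inch '[{"jaw":0.6,"dx":1,"dy":-1,"dz":0,"wx":0,"wy":0,"wz":0},{"jaw":0.6,"dx":1,"dy":-1,"dz":0,"wx":0,"wy":0,"wz":0},{"jaw":0.6,"dx":1,"dy":-1,"dz":0,"wx":0,"wy":0,"wz":0},{"jaw":0.6,"dx":1,"dy":-1,"dz":0,"wx":0,"wy":0,"wz":0},{"jaw":0.6,"dx":1,"dy":-1,"dz":0,"wx":0,"wy":0,"wz":0},{"jaw":0.6,"dx":1,"dy":-1,"dz":0,"wx":0,"wy":0,"wz":0},{"jaw":0.6,"dx":1,"dy":-1,"dz":0,"wx":0,"wy":0,"wz":0},{"jaw":0.6,"dx":1,"dy":-1,"dz":0,"wx":0,"wy":0,"wz":0},{"jaw":0.6,"dx":1,"dy":-1,"dz":0,"wx":0,"wy":0,"wz":0},{"jaw":0.6,"dx":1,"dy":-1,"dz":0,"wx":0,"wy":0,"wz":0}]' 30
python3 -m inch '[{"jaw":0.6,"dx":1,"dy":-1,"dz":0,"wx":0,"wy":0,"wz":0},{"jaw":0.6,"dx":1,"dy":-1,"dz":0,"wx":0,"wy":0,"wz":0},{"jaw":0.6,"dx":1,"dy":-1,"dz":0,"wx":0,"wy":0,"wz":0},{"jaw":0.6,"dx":1,"dy":-1,"dz":0,"wx":0,"wy":0,"wz":0},{"jaw":0.6,"dx":1,"dy":-1,"dz":0,"wx":0,"wy":0,"wz":0},{"jaw":0.6,"dx":1,"dy":-1,"dz":0,"wx":0,"wy":0,"wz":0},{"jaw":0.6,"dx":1,"dy":-1,"dz":0,"wx":0,"wy":0,"wz":-1},{"jaw":0.6,"dx":1,"dy":-1,"dz":0,"wx":0,"wy":0,"wz":-1},{"jaw":0.6,"dx":0,"dy":0,"dz":0,"wx":0,"wy":0,"wz":-1},{"jaw":0.6,"dx":0,"dy":0,"dz":0,"wx":0,"wy":0,"wz":-1}]'
python3 -m inch '[{"jaw":0.6,"dx":0,"dy":0,"dz":0,"wx":0,"wy":0,"wz":-1},{"jaw":0.6,"dx":0,"dy":0,"dz":0,"wx":0,"wy":0,"wz":-1},{"jaw":0.6,"dx":0,"dy":0,"dz":0,"wx":0,"wy":0,"wz":-1},{"jaw":0.6,"dx":0,"dy":0,"dz":0,"wx":0,"wy":0,"wz":-1},{"jaw":0.6,"dx":0,"dy":0,"dz":0,"wx":0,"wy":0,"wz":-1},{"jaw":0.6,"dx":0,"dy":0,"dz":0,"wx":0,"wy":0,"wz":-1},{"jaw":0.6,"dx":0,"dy":0,"dz":0,"wx":0,"wy":0,"wz":-1},{"jaw":0.6,"dx":0,"dy":0,"dz":0,"wx":0,"wy":0,"wz":-1},{"jaw":0.6,"dx":0,"dy":0,"dz":0,"wx":0,"wy":0,"wz":-1},{"jaw":0.6,"dx":0,"dy":0,"dz":0,"wx":0,"wy":0,"wz":-1}]'
python3 -m inch '[{"jaw":0.6,"dx":0,"dy":0,"dz":0,"wx":0,"wy":0,"wz":-1},{"jaw":0.6,"dx":0,"dy":0,"dz":0,"wx":0,"wy":0,"wz":-1},{"jaw":0.6,"dx":0,"dy":0,"dz":0,"wx":0,"wy":0,"wz":-1},{"jaw":0.6,"dx":0,"dy":0,"dz":0,"wx":0,"wy":0,"wz":-1},{"jaw":0.6,"dx":0,"dy":0,"dz":0,"wx":0,"wy":0,"wz":-1},{"jaw":0.6,"dx":0,"dy":0,"dz":0,"wx":0,"wy":0,"wz":-1},{"jaw":0.6,"dx":0,"dy":0,"dz":0,"wx":0,"wy":0,"wz":-1},{"jaw":0.6,"dx":0,"dy":0,"dz":0,"wx":0,"wy":0,"wz":-1},{"jaw":0.6,"dx":0,"dy":0,"dz":0,"wx":0,"wy":0,"wz":-1},{"jaw":0.6,"dx":0,"dy":0,"dz":0,"wx":0,"wy":0,"wz":-1}]'
python3 -m inch '[{"jaw":0.6,"dx":0,"dy":0,"dz":0,"wx":0,"wy":0,"wz":-1},{"jaw":0.6,"dx":0,"dy":0,"dz":0,"wx":0,"wy":0,"wz":-1},{"jaw":0.6,"dx":0,"dy":0,"dz":0,"wx":0,"wy":0,"wz":-1},{"jaw":0.6,"dx":0,"dy":0,"dz":0,"wx":0,"wy":0,"wz":-1},{"jaw":0.6,"dx":0,"dy":0,"dz":0,"wx":0,"wy":0,"wz":-1},{"jaw":0.6,"dx":0,"dy":0,"dz":0,"wx":0,"wy":0,"wz":-1},{"jaw":0.6,"dx":0,"dy":0,"dz":0,"wx":0,"wy":0,"wz":-0.95},{"jaw":0.6,"dx":0,"dy":0,"dz":0,"wx":0,"wy":0,"wz":0}]'
```

```text
t: 2.6
ee_pos: [0.4449, -0.0454, 0.2222]
tool_rot: [[0.936, 0.352, -0.001], [0.352, -0.936, 0.0], [-0.001, -0.0, -1.0]]
ft_force: [0.7, -0.0, -0.3]
width: 0.6
t: 3.85
ee_pos: [0.5362, 0.1609, 0.2218]
tool_rot: [[0.801, 0.599, -0.001], [0.599, -0.801, -0.0], [-0.001, -0.001, -1.0]]
ft_force: [0.4, -0.1, 0.5]
width: 0.603
t: 5.1
ee_pos: [0.5362, 0.1604, 0.222]
tool_rot: [[0.229, 0.973, -0.001], [0.973, -0.229, -0.0], [-0.0, -0.001, -1.0]]
ft_force: [0.7, -0.9, -0.6]
width: 0.598
t: 6.35
ee_pos: [0.5362, 0.1604, 0.222]
tool_rot: [[-0.45, 0.893, -0.001], [0.893, 0.45, -0.0], [0.0, -0.001, -1.0]]
ft_force: [0.3, -0.4, -0.9]
width: 0.598
t: 7.35
ee_pos: [0.5362, 0.1604, 0.2222]
tool_rot: [[-0.813, 0.582, -0.001], [0.582, 0.813, -0.0], [0.001, -0.001, -1.0]]
ft_force: [0.1, 0.0, 0.2]
width: 0.6
```

```bash
python3 -m inch '[{"jaw":0.6,"dx":0.24,"dy":0.23,"dz":0.7,"wx":0,"wy":0,"wz":0},{"jaw":0.6,"dx":0,"dy":0,"dz":0.8,"wx":0,"wy":0,"wz":0},{"jaw":0.6,"dx":0,"dy":0,"dz":0.5,"wx":0,"wy":0,"wz":0},{"jaw":0.6,"dx":0,"dy":0,"dz":0,"wx":0,"wy":0,"wz":0}]'
python3 - <<'E'
from h import *
cam('top','b');cam('scene','b')
crop('top','b',130,160,230,260,6,'b1');crop('scene','b',270,100,370,210,5,'b2')
E
```

```text
t: 7.85
ee_pos: [0.5345, 0.1668, 0.1808]
tool_rot: [[-0.813, 0.582, -0.003], [0.582, 0.813, -0.001], [0.002, -0.002, -1.0]]
ft_force: [0.9, -0.4, -0.2]
width: 0.601
```

View pics/b1.png

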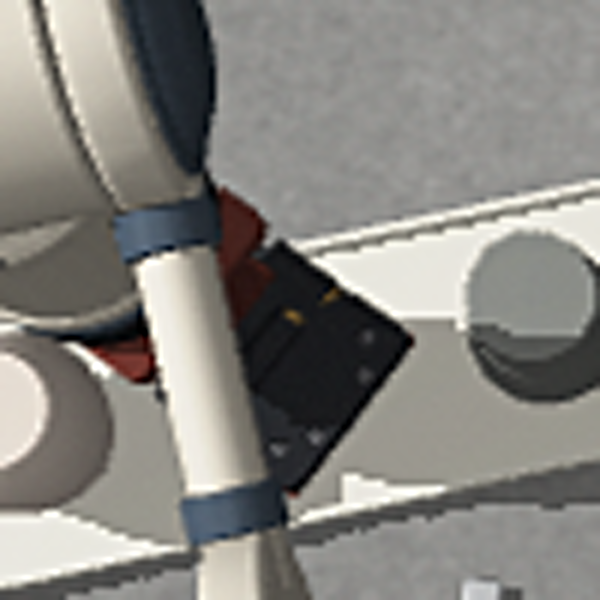

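View pics/b2.png

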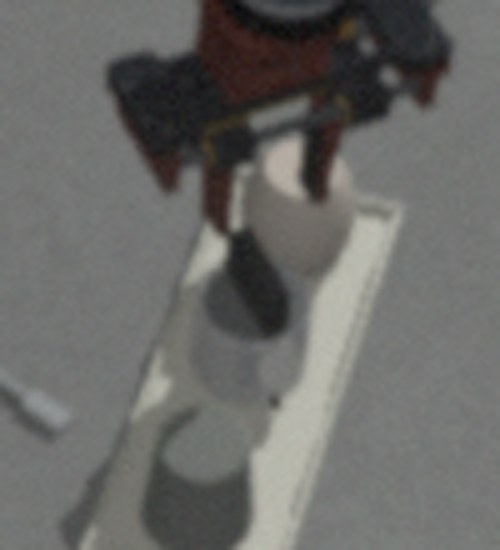

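```bash
python3 - <<'E'
from h import *
for q in([.535,.167,.134],[.5345,.1668,.1808]): print((pix('scene',q)-[270,100])*5, (pix('top',q)-[130,160])*6)
for s in(-1,1):
  c=np.array([.535,.167,.134])+s*.03*np.array([-.813,.582,0]); print('barend',(pix('scene',c)-[270,100])*5,(pix('top',c)-[155,195])*16)
E
```

```text
[257.6082634 260.4145402] [240.9322385  335.62850536]
[262.36296592 208.44623136] [216.06879023 316.49701696]
barend [280.0330768  297.15566513] [369.95564636 171.7900067 ]
barend [235.63879097 224.41945223] [113.88873456 499.67247687]
```

```bash
python3 -m inch '[{"jaw":0.6,"dx":0,"dy":0,"dz":0.9,"wx":0,"wy":0,"wz":0},{"jaw":0.6,"dx":0,"dy":0,"dz":0.8,"wx":0,"wy":0,"wz":0},{"jaw":0.6,"dx":0,"dy":0,"dz":0.8,"wx":0,"wy":0,"wz":0},{"jaw":0.6,"dx":0,"dy":0,"dz":0.6,"wx":0,"wy":0,"wz":0},{"jaw":0.6,"dx":0,"dy":0,"dz":0.4,"wx":0,"wy":0,"wz":0},{"jaw":0.6,"dx":0,"dy":0,"dz":0.3,"wx":0,"wy":0,"wz":0},{"jaw":0.6,"dx":0,"dy":0,"dz":0,"wx":0,"wy":0,"wz":0},{"jaw":0.6,"dx":0,"dy":0,"dz":0,"wx":0,"wy":0,"wz":0}]'
python3 - <<'E'
from h import *
cam('scene','c');crop('scene','c',270,100,370,210,5,'c2')
E
```

```text
t: 8.95
ee_pos: [0.5355, 0.1671, 0.1072]
tool_rot: [[-0.813, 0.582, 0.001], [0.582, 0.813, 0.0], [-0.001, 0.001, -1.0]]
ft_force: [-0.3, 0.6, 0.5]
width: 0.606
```

View pics/c2.png

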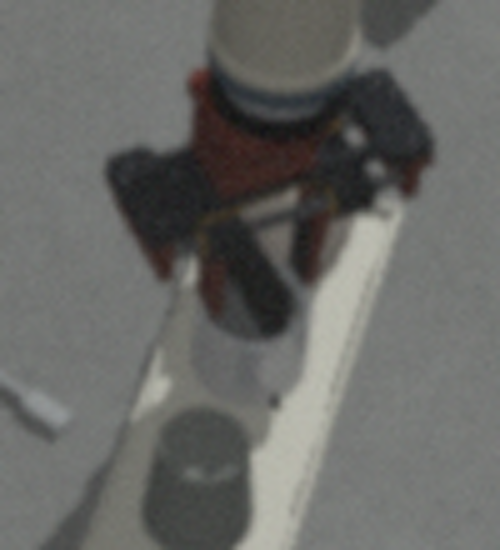

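```bash
python3 -m inch '[{"jaw":0.6,"dx":0,"dy":0,"dz":0.15,"wx":0,"wy":0,"wz":0},{"jaw":0.1,"dx":0,"dy":0,"dz":0,"wx":0,"wy":0,"wz":0},{"jaw":0,"dx":0,"dy":0,"dz":0,"wx":0,"wy":0,"wz":0},{"jaw":0,"dx":0,"dy":0,"dz":0,"wx":0,"wy":0,"wz":0},{"jaw":0,"dx":0,"dy":0,"dz":0,"wx":0,"wy":0,"wz":0},{"jaw":0,"dx":0,"dy":0,"dz":0,"wx":0,"wy":0,"wz":0}]' 40
```

```text
t: 9.75
ee_pos: [0.5352, 0.167, 0.1037]
tool_rot: [[-0.813, 0.582, 0.0], [0.582, 0.813, 0.0], [-0.0, 0.0, -1.0]]
ft_force: [0.4, -0.4, 0.8]
width: 0.182
```

```bash
python3 -m inch '[{"jaw":0,"dx":0,"dy":0,"dz":-0.3,"wx":0,"wy":0,"wz":0},{"jaw":0,"dx":0,"dy":0,"dz":-0.6,"wx":0,"wy":0,"wz":0},{"jaw":0,"dx":0,"dy":0,"dz":-0.8,"wx":0,"wy":0,"wz":0},{"jaw":0,"dx":0,"dy":0,"dz":-0.9,"wx":0,"wy":0,"wz":0},{"jaw":0,"dx":0,"dy":0,"dz":-0.9,"wx":0,"wy":0,"wz":0},{"jaw":0,"dx":0,"dy":0,"dz":-0.8,"wx":0,"wy":0,"wz":0},{"jaw":0,"dx":0,"dy":0,"dz":-0.7,"wx":0,"wy":0,"wz":0},{"jaw":0,"dx":0,"dy":0,"dz":-0.4,"wx":0,"wy":0,"wz":0},{"jaw":0,"dx":0,"dy":0,"dz":-0.1,"wx":0,"wy":0,"wz":0},{"jaw":0,"dx":0,"dy":0,"dz":0,"wx":0,"wy":0,"wz":0}]'
python3 - <<'E'
from h import *
cam('scene','d');cam('top','d');crop('scene','d',270,80,370,210,5,'d2');crop('top','d',120,150,230,250,6,'d1')
E
```

```text
t: 11.0
ee_pos: [0.535, 0.167, 0.2131]
tool_rot: [[-0.813, 0.582, -0.001], [0.582, 0.813, -0.0], [0.001, -0.001, -1.0]]
ft_force: [0.1, 0.5, -1.4]
width: 0.179
```

View pics/d2.png

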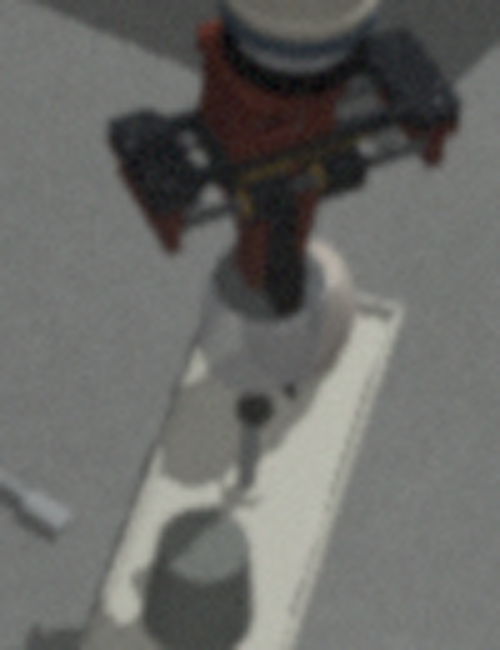

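View pics/d1.png

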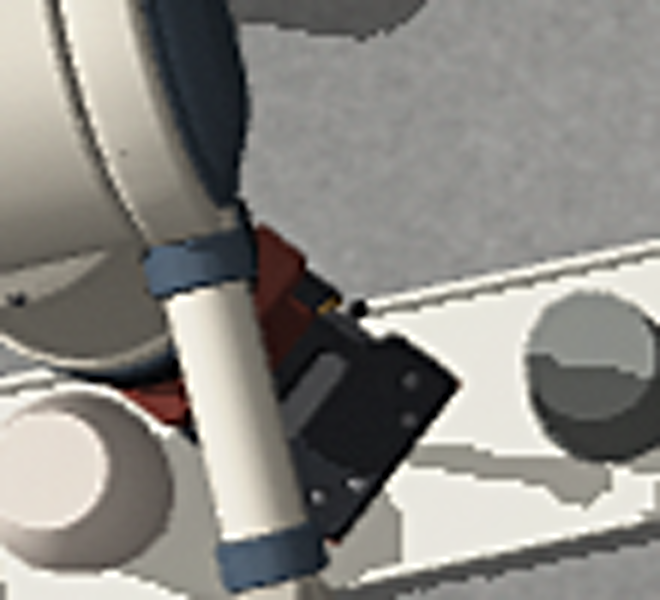

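```bash
python3 -m inch '[{"jaw":0,"dx":-0.3,"dy":-0.44,"dz":0,"wx":0,"wy":0,"wz":0},{"jaw":0,"dx":-0.6,"dy":-0.88,"dz":0,"wx":0,"wy":0,"wz":0},{"jaw":0,"dx":-0.6,"dy":-0.88,"dz":0,"wx":0,"wy":0,"wz":0},{"jaw":0,"dx":-0.6,"dy":-0.88,"dz":0,"wx":0,"wy":0,"wz":0},{"jaw":0,"dx":-0.6,"dy":-0.88,"dz":0,"wx":0,"wy":0,"wz":0},{"jaw":0,"dx":-0.6,"dy":-0.88,"dz":0,"wx":0,"wy":0,"wz":0},{"jaw":0,"dx":-0.6,"dy":-0.88,"dz":0,"wx":0,"wy":0,"wz":0},{"jaw":0,"dx":-0.6,"dy":-0.88,"dz":0,"wx":0,"wy":0,"wz":0},{"jaw":0,"dx":-0.6,"dy":-0.88,"dz":0,"wx":0,"wy":0,"wz":0},{"jaw":0,"dx":-0.6,"dy":-0.88,"dz":0,"wx":0,"wy":0,"wz":0}]'
python3 -m inch '[{"jaw":0,"dx":-0.6,"dy":-0.88,"dz":0,"wx":0,"wy":0,"wz":0},{"jaw":0,"dx":-0.6,"dy":-0.88,"dz":0,"wx":0,"wy":0,"wz":0},{"jaw":0,"dx":-0.6,"dy":-0.88,"dz":0,"wx":0,"wy":0,"wz":0},{"jaw":0,"dx":-0.6,"dy":-0.88,"dz":0,"wx":0,"wy":0,"wz":0},{"jaw":0,"dx":-0.6,"dy":-0.88,"dz":0,"wx":0,"wy":0,"wz":0},{"jaw":0,"dx":-0.6,"dy":-0.88,"dz":0,"wx":0,"wy":0,"wz":0},{"jaw":0,"dx":-0.6,"dy":-0.88,"dz":0,"wx":0,"wy":0,"wz":0},{"jaw":0,"dx":-0.6,"dy":-0.88,"dz":0,"wx":0,"wy":0,"wz":0},{"jaw":0,"dx":-0.6,"dy":-0.88,"dz":0,"wx":0,"wy":0,"wz":0},{"jaw":0,"dx":-0.3,"dy":-0.44,"dz":0,"wx":0,"wy":0,"wz":0}]'
python3 -m inch '[{"jaw":0,"dx":0,"dy":0,"dz":0,"wx":0,"wy":0,"wz":-0.9},{"jaw":0,"dx":0,"dy":0,"dz":0,"wx":0,"wy":0,"wz":-0.9},{"jaw":0,"dx":0,"dy":0,"dz":0,"wx":0,"wy":0,"wz":-1},{"jaw":0,"dx":0,"dy":0,"dz":0,"wx":0,"wy":0,"wz":0}]'
python3 - <<'E'
from h import *
cam('scene','e');cam('top','e');crop('scene','e',190,180,310,310,5,'e2');crop('top','e',300,170,400,270,6,'e1')
E
```

```text
t: 12.35
ee_pos: [0.5302, -0.0366, 0.2134]
tool_rot: [[-0.813, 0.582, -0.0], [0.582, 0.813, -0.0], [0.0, -0.0, -1.0]]
ft_force: [-0.3, 0.9, -0.4]
width: 0.18
t: 13.6
ee_pos: [0.5258, -0.2391, 0.2134]
tool_rot: [[-0.813, 0.583, -0.0], [0.583, 0.813, 0.0], [0.0, -0.0, -1.0]]
ft_force: [0.9, 0.2, -0.9]
width: 0.182
t: 14.1
ee_pos: [0.5261, -0.2376, 0.2137]
tool_rot: [[-0.911, 0.413, 0.0], [0.413, 0.911, 0.0], [-0.0, 0.0, -1.0]]
ft_force: [0.5, 1.6, -0.7]
width: 0.179
```

View pics/e2.png

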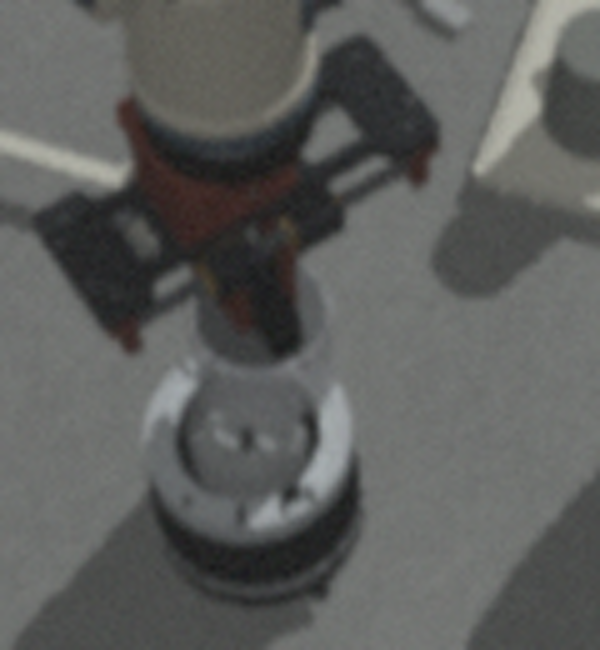

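View pics/e1.png

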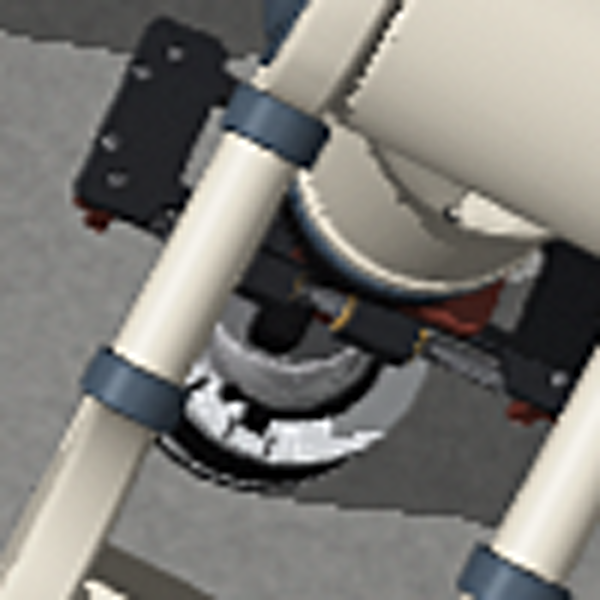

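```bash
python3 -m inch '[{"jaw":0,"dx":-0.17,"dy":-0.49,"dz":0,"wx":0,"wy":0,"wz":0},{"jaw":0,"dx":-0.16,"dy":-0.49,"dz":0,"wx":0,"wy":0,"wz":0},{"jaw":0,"dx":0,"dy":0,"dz":0.5,"wx":0,"wy":0,"wz":0},{"jaw":0,"dx":0,"dy":0,"dz":0.5,"wx":0,"wy":0,"wz":0},{"jaw":0,"dx":0,"dy":0,"dz":0.25,"wx":0,"wy":0,"wz":0},{"jaw":0,"dx":0,"dy":0,"dz":0,"wx":0,"wy":0,"wz":0},{"jaw":0,"dx":0,"dy":0,"dz":0,"wx":0,"wy":0,"wz":0}]'
python3 - <<'E'
from h import *
cam('scene','f');cam('top','f');crop('scene','f',200,210,290,310,7,'f2');crop('top','f',310,180,390,270,7,'f1')
E
```

```text
t: 15.08
ee_pos: [0.5241, -0.2581, 0.1889]
tool_rot: [[-0.911, 0.413, 0.0], [0.413, 0.911, -0.0], [-0.0, 0.0, -1.0]]
ft_force: [0.2, 0.7, -0.3]
width: 0.178
```

View pics/f2.png

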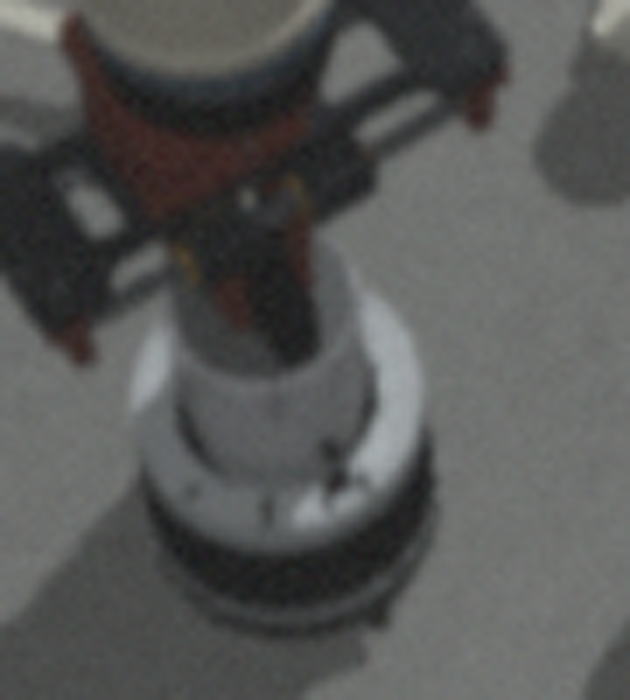

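View pics/f1.png

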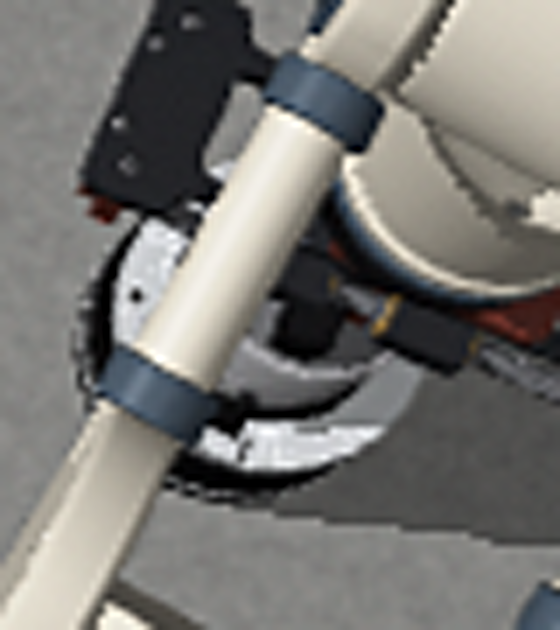

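```bash
python3 - <<'E'
from h import *
np.set_printoptions(precision=4,suppress=True)
a=np.array([.5241,-.2581,0])
for zt in(.125,.127,.129):
  for r in(.038,.0435): print(zt,r,(pix('scene',a+r*np.array([.911,-.413,0])+[0,0,zt])-[200,210])*7+3)
print('slot',(pix('scene',[.5244+.046*.911,-.2582-.046*.413,.104])-[200,210])*7+3)
print('bar end', [(pix('scene',a+[0,0,.2]+s*.03*np.array([.911,-.413,0]))-[200,210])*7+3 for s in(-1,1)])
c=a+[0,0,.183]
t=np.linspace(0,2*np.pi,400)
for z,R in((.183,.036),(.123,.036)):
  Q=np.array([(pix('scene',a+[R*np.cos(x),R*np.sin(x),z])-[200,210])*7+3 for x in t]);print('ellipse',z,Q.min(0),Q.max(0))
E
python3 - <<'E'
from h import *
crop('scene','f',215,235,270,295,12,'f3')
E
```

```text
0.125 0.038 [329.9231 451.7811]
0.125 0.0435 [338.0581 463.2095]
0.127 0.038 [329.5858 449.4489]
0.127 0.0435 [337.7315 460.8885]
0.129 0.038 [329.2477 447.1104]
0.129 0.0435 [337.4039 458.5612]
slot [345.6282 492.9572]
bar end [array([213.7336, 217.    ]), array([304.2325, 342.5259])]
ellipse 0.183 [160.3274 212.1804] [364.0792 393.6647]
ellipse 0.123 [177.1992 289.5853] [372.6397 465.9787]
```

View pics/f3.png

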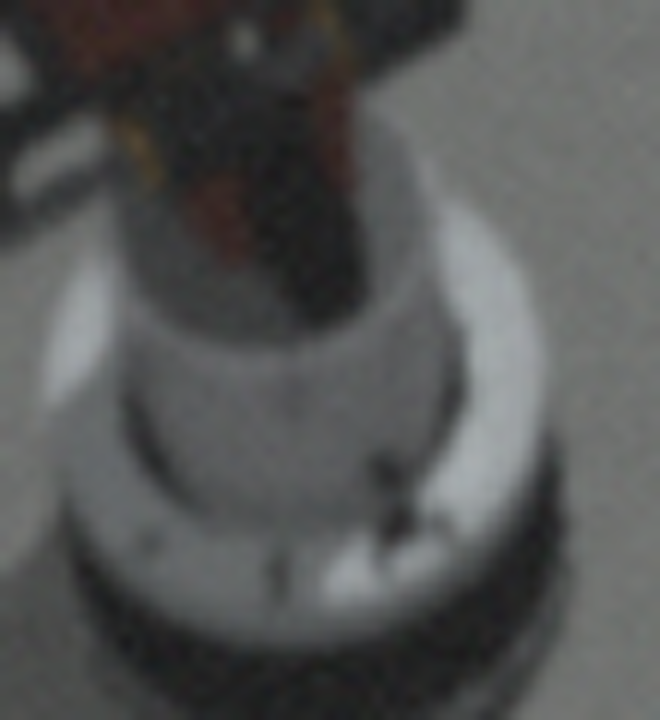

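```bash
python3 -m inch '[{"jaw":0,"dx":0,"dy":0,"dz":0.2,"wx":0,"wy":0,"wz":0},{"jaw":0,"dx":0,"dy":0,"dz":0.2,"wx":0,"wy":0,"wz":0},{"jaw":0,"dx":0,"dy":0,"dz":0.2,"wx":0,"wy":0,"wz":0},{"jaw":0,"dx":0,"dy":0,"dz":0.1,"wx":0,"wy":0,"wz":0},{"jaw":0,"dx":0,"dy":0,"dz":0,"wx":0,"wy":0,"wz":0}]'
python3 - <<'E'
from h import *
s=sensors.read_state();print(s['ft_force'],s['wrist_torque'],s['ee_pos'])
E
```

```text
t: 15.8
ee_pos: [0.5238, -0.2581, 0.1743]
tool_rot: [[-0.911, 0.413, -0.0], [0.413, 0.911, 0.0], [0.0, 0.0, -1.0]]
ft_force: [0.1, 1.0, -0.3]
width: 0.176
[ 0.13686287  0.95759729 -0.32726731] [ 0.04099614 -0.12946785 -0.00142551] [ 0.52384005 -0.25813482  0.17434426]
```

```bash
python3 -m inch '[{"jaw":0,"dx":0,"dy":0,"dz":0.15,"wx":0,"wy":0,"wz":0},{"jaw":0,"dx":0,"dy":0,"dz":0.15,"wx":0,"wy":0,"wz":0},{"jaw":0,"dx":0,"dy":0,"dz":0.1,"wx":0,"wy":0,"wz":0},{"jaw":0,"dx":0,"dy":0,"dz":0,"wx":0,"wy":0,"wz":0}]'
python3 - <<'E'
from h import *
s=sensors.read_state();print(s['ft_force'],s['wrist_torque'],s['ee_pos'])
cam('scene','i');crop('scene','i',215,235,270,295,12,'i3')
E
```

```text
t: 16.3
ee_pos: [0.5238, -0.2581, 0.1663]
tool_rot: [[-0.911, 0.413, -0.0], [0.413, 0.911, 0.0], [0.0, 0.0, -1.0]]
ft_force: [0.4, -0.6, -0.5]
width: 0.182
[ 0.37442846 -0.59171021 -0.5084643 ] [-0.00725516 -0.12718499 -0.01717506] [ 0.52381492 -0.25812718  0.16631941]
```

View pics/i3.png

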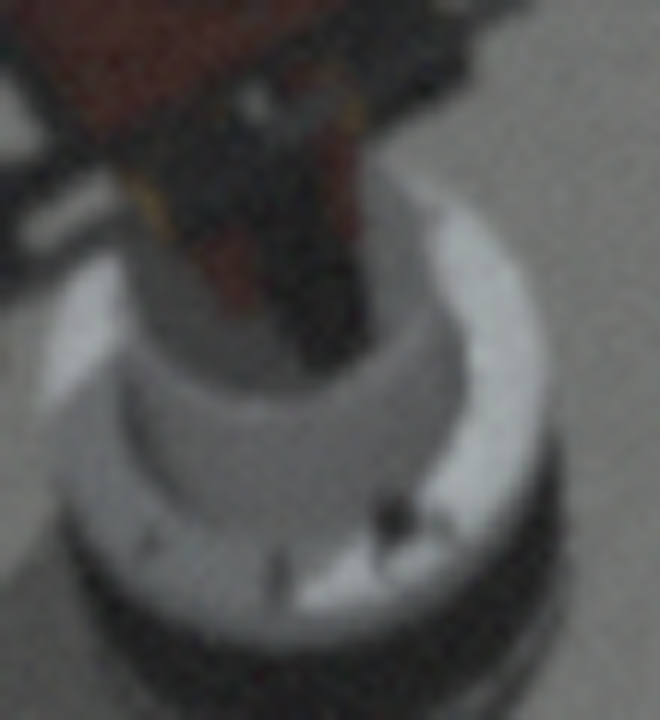

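```bash
python3 -m inch '[{"jaw":0,"dx":0,"dy":0,"dz":0.15,"wx":0,"wy":0,"wz":0},{"jaw":0,"dx":0,"dy":0,"dz":0.15,"wx":0,"wy":0,"wz":0},{"jaw":0,"dx":0,"dy":0,"dz":0.15,"wx":0,"wy":0,"wz":0},{"jaw":0,"dx":0,"dy":0,"dz":0.15,"wx":0,"wy":0,"wz":0},{"jaw":0,"dx":0,"dy":0,"dz":0,"wx":0,"wy":0,"wz":0}]'
python3 - <<'E'
from h import *
s=sensors.read_state();print(s['ft_force'],s['wrist_torque'],s['ee_pos'])
E
```

```text
t: 16.98
ee_pos: [0.5238, -0.2581, 0.1542]
tool_rot: [[-0.911, 0.413, -0.001], [0.413, 0.911, 0.0], [0.001, 0.0, -1.0]]
ft_force: [0.0, -0.2, -1.4]
width: 0.179
[ 0.00318794 -0.17097661 -1.40016604] [-0.01743528 -0.07996134 -0.06641092] [ 0.52376439 -0.25812634  0.15416172]
```

```bash
python3 -m inch '[{"jaw":0,"dx":0,"dy":0,"dz":0.1,"wx":0,"wy":0,"wz":0},{"jaw":0,"dx":0,"dy":0,"dz":0,"wx":0,"wy":0,"wz":0}]'
python3 -m inch '[{"jaw":0,"dx":0,"dy":0,"dz":0.05,"wx":0,"wy":0,"wz":0},{"jaw":0,"dx":0,"dy":0,"dz":0,"wx":0,"wy":0,"wz":0}]'
python3 -m inch '[{"jaw":0,"dx":0,"dy":0,"dz":0.05,"wx":0,"wy":0,"wz":0},{"jaw":0,"dx":0,"dy":0,"dz":0,"wx":0,"wy":0,"wz":0}]'
```

```text
t: 17.23
ee_pos: [0.5239, -0.2582, 0.1525]
tool_rot: [[-0.911, 0.413, -0.0], [0.413, 0.911, 0.0], [0.0, 0.0, -1.0]]
ft_force: [-0.2, -1.1, -2.1]
width: 0.181
t: 17.48
ee_pos: [0.5239, -0.2582, 0.1516]
tool_rot: [[-0.911, 0.413, -0.0], [0.413, 0.911, 0.0], [0.0, 0.0, -1.0]]
ft_force: [0.5, 0.4, 0.1]
width: 0.175
t: 17.73
ee_pos: [0.524, -0.2582, 0.1507]
tool_rot: [[-0.911, 0.413, 0.0], [0.413, 0.911, -0.0], [-0.0, 0.0, -1.0]]
ft_force: [-1.1, 0.2, -1.2]
width: 0.174
```

```bash
python3 -m inch '[{"jaw":0,"dx":0,"dy":0,"dz":0.05,"wx":0,"wy":0,"wz":0},{"jaw":0,"dx":0,"dy":0,"dz":0,"wx":0,"wy":0,"wz":0}]'
python3 -m inch '[{"jaw":0,"dx":0,"dy":0,"dz":0.05,"wx":0,"wy":0,"wz":0},{"jaw":0,"dx":0,"dy":0,"dz":0,"wx":0,"wy":0,"wz":0}]'
```

```text
t: 17.98
ee_pos: [0.524, -0.2582, 0.1507]
tool_rot: [[-0.911, 0.413, 0.001], [0.413, 0.911, -0.0], [-0.001, -0.0, -1.0]]
ft_force: [-1.6, 1.2, 5.3]
width: 0.177
t: 18.23
ee_pos: [0.524, -0.2582, 0.1507]
tool_rot: [[-0.911, 0.413, 0.002], [0.413, 0.911, -0.001], [-0.002, -0.0, -1.0]]
ft_force: [-2.5, 0.7, 9.8]
width: 0.178
```

```bash
python3 -m inch '[{"jaw":0,"dx":0,"dy":0,"dz":-0.07,"wx":0,"wy":0,"wz":0},{"jaw":0,"dx":0,"dy":0,"dz":0,"wx":0,"wy":0,"wz":0}]'
python3 - <<'E'
from h import *
s=sensors.read_state();print(s['ft_force'],s['wrist_torque'],s['ee_pos'])
cam('scene','j');crop('scene','j',215,235,270,295,12,'j3')
E
```

```text
t: 18.48
ee_pos: [0.524, -0.2582, 0.1507]
tool_rot: [[-0.911, 0.413, 0.001], [0.413, 0.911, -0.0], [-0.001, -0.0, -1.0]]
ft_force: [-1.6, 1.0, 5.6]
width: 0.175
[-1.62667016  0.99386937  5.6315463 ] [0.21015141 0.25300911 0.00410299] [ 0.5240231  -0.25823562  0.15070615]
```

View pics/j3.png

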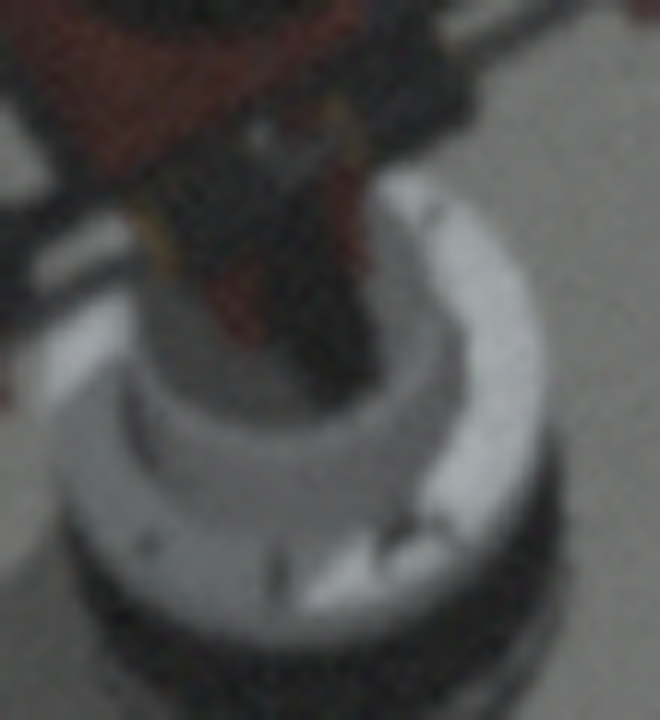

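```bash
python3 -m inch '[{"jaw":0,"dx":0,"dy":0,"dz":-0.03,"wx":0,"wy":0,"wz":0.3},{"jaw":0,"dx":0,"dy":0,"dz":0,"wx":0,"wy":0,"wz":0.5},{"jaw":0,"dx":0,"dy":0,"dz":0,"wx":0,"wy":0,"wz":0.6},{"jaw":0,"dx":0,"dy":0,"dz":0,"wx":0,"wy":0,"wz":0.6},{"jaw":0,"dx":0,"dy":0,"dz":0,"wx":0,"wy":0,"wz":0.6},{"jaw":0,"dx":0,"dy":0,"dz":0,"wx":0,"wy":0,"wz":0.6},{"jaw":0,"dx":0,"dy":0,"dz":0,"wx":0,"wy":0,"wz":0.6},{"jaw":0,"dx":0,"dy":0,"dz":0,"wx":0,"wy":0,"wz":0.2},{"jaw":0,"dx":0,"dy":0,"dz":0,"wx":0,"wy":0,"wz":0}]'
python3 - <<'E'
from h import *
s=sensors.read_state();print(s['ft_force'],s['wrist_torque'],s['ee_pos'])
E
```

```text
t: 19.65
ee_pos: [0.5242, -0.2583, 0.1507]
tool_rot: [[-0.762, 0.648, 0.001], [0.648, 0.762, -0.0], [-0.001, 0.0, -1.0]]
ft_force: [1.7, -0.5, 2.9]
width: 0.179
[ 1.73904402 -0.50846904  2.89919186] [ 0.02795681 -0.3237484   0.04533482] [ 0.52419433 -0.25825371  0.15069765]
```

```bash
python3 -m inch '[{"jaw":0,"dx":0,"dy":0,"dz":0,"wx":0,"wy":0,"wz":0.4},{"jaw":0,"dx":0,"dy":0,"dz":0,"wx":0,"wy":0,"wz":0.6},{"jaw":0,"dx":0,"dy":0,"dz":0,"wx":0,"wy":0,"wz":0.6},{"jaw":0,"dx":0,"dy":0,"dz":0,"wx":0,"wy":0,"wz":0.6},{"jaw":0,"dx":0,"dy":0,"dz":0,"wx":0,"wy":0,"wz":0.6},{"jaw":0,"dx":0,"dy":0,"dz":0,"wx":0,"wy":0,"wz":0.6},{"jaw":0,"dx":0,"dy":0,"dz":0,"wx":0,"wy":0,"wz":0.6},{"jaw":0,"dx":0,"dy":0,"dz":0,"wx":0,"wy":0,"wz":0.6},{"jaw":0,"dx":0,"dy":0,"dz":0,"wx":0,"wy":0,"wz":0.3},{"jaw":0,"dx":0,"dy":0,"dz":0,"wx":0,"wy":0,"wz":0}]'
python3 - <<'E'
from h import *
s=sensors.read_state();print(s['ft_force'],s['wrist_torque'],s['ee_pos'])
cam('scene','k');crop('scene','k',205,225,275,300,9,'k3')
cam('top','k');crop('top','k',310,180,390,270,7,'k1')
E
```

```text
t: 20.9
ee_pos: [0.5241, -0.2582, 0.1507]
tool_rot: [[-0.5, 0.866, 0.001], [0.866, 0.5, -0.0], [-0.0, 0.0, -1.0]]
ft_force: [2.7, -0.4, 3.4]
width: 0.183
[ 2.65672399 -0.36301259  3.37922721] [-0.09706035 -0.59558863  0.1340476 ] [ 0.5241205  -0.25824342  0.15071839]
```

View pics/k3.png

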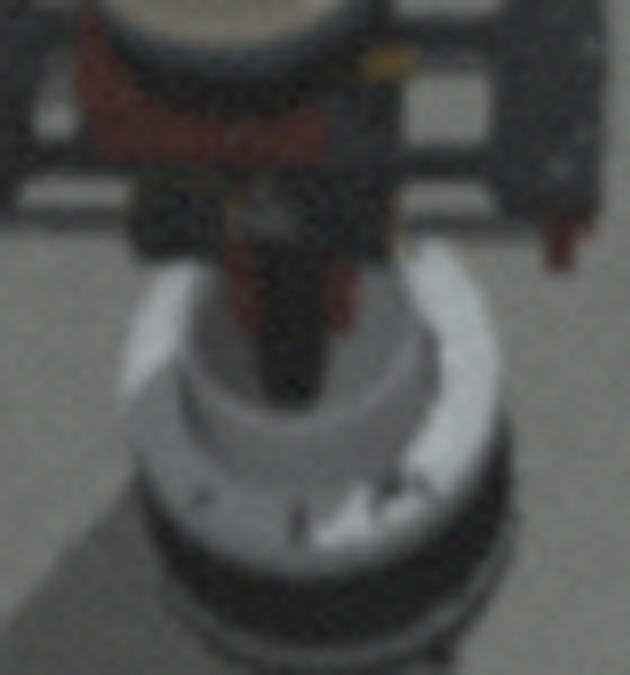

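View pics/k1.png

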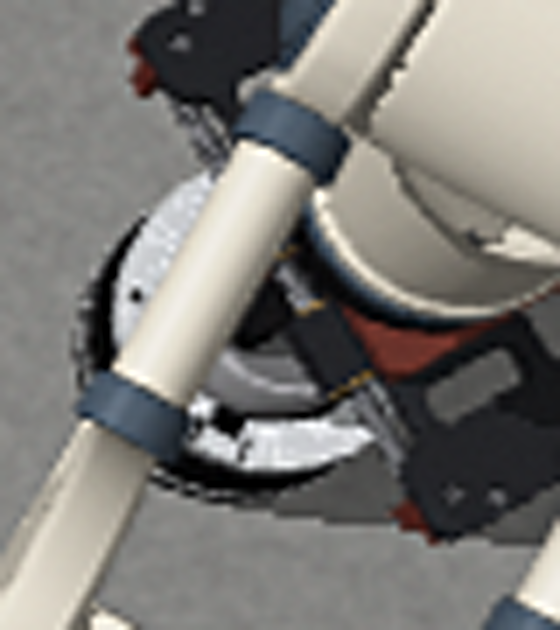

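View pics/k_scene.png

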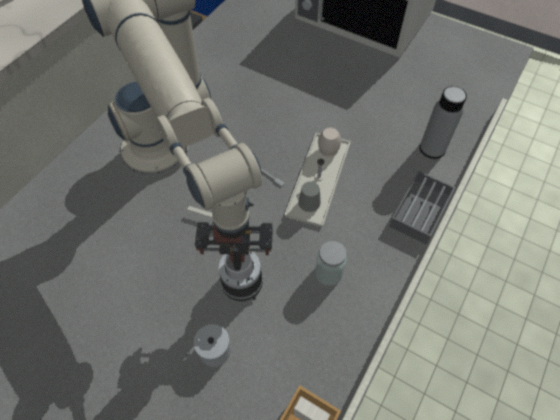

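```bash
python3 -m inch '[{"jaw":0,"dx":0,"dy":0,"dz":0,"wx":0,"wy":0,"wz":0},{"jaw":0,"dx":0,"dy":0,"dz":0,"wx":0,"wy":0,"wz":0},{"jaw":0,"dx":0,"dy":0,"dz":0,"wx":0,"wy":0,"wz":0},{"jaw":0,"dx":0,"dy":0,"dz":0,"wx":0,"wy":0,"wz":0}]'
python3 - <<'E'
from h import *
s=sensors.read_state();print(s['t'],s['ft_force'],s['wrist_torque'],s['ee_pos'],s['width'],abs(s['joint_vel']).max())
print(manip.close_job())
E
```

```text
t: 21.5
ee_pos: [0.5241, -0.2582, 0.1507]
tool_rot: [[-0.5, 0.866, 0.0], [0.866, 0.5, -0.0], [-0.0, 0.0, -1.0]]
ft_force: [4.1, -0.3, 2.9]
width: 0.182
21.5 [ 4.14983688 -0.34478823  2.85686034] [-0.09981291 -0.74016759  0.07713263] [ 0.52406052 -0.25822969  0.15069785] 0.18190509511388608 0.0006871357491739982
the job is handed in; nothing more can be done
None
```

The lid is on the grinder, twisted to the pulse mark and still gripped. I handed the job in at 21.5 s; `close_job` gives no verdict.

**What I did:** I lifted the lid about 110 mm off the middle peg. I then lowered it over the bowl with its pins in the entry slots until it touched bottom, and twisted it 35.6° (0.62 rad) clockwise.

**Last checks:**
- **Grip:** the jaw opening was 16 mm, matching the bar, with the grip set to 40 N. The arm was still.
- **Seating:** the floor contact came at about the height expected, and the tool was upright and within about 1 mm of the measured grinder axis. The side force was about 4 N and the press about 3 N.
- **Pulse position:** in the last scene picture the bar points at the pulse mark, and the other items show no visible shift.

**Not fully confirmed:**
- **Ring angle:** I can't read it directly. From the tool turn I put it at about 0.57–0.62 rad.
- **Twist torque:** it read 0.13 N m right after the twist, close to the expected 0.15, but 0.08 in the final reading. The tool pose hadn't changed, so I put this down to sensor noise.
- **Camera agreement:** the two cameras differed by 2 mm on the grinder and up to about 5 mm on the lid. I went by the top camera, and the pins entered without any contact force.

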